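# Change the analyser over to the connected test-gas cylinder

## Robot

A 6-joint arm with a two-finger parallel gripper is mounted at the origin on the work surface. World frame = base frame: x ahead of the robot, y to its left, z up, the work surface at z = 0. Lengths are in m, angles in rad, forces in N, time in s.
With the tool pointing down it reaches from about 0.275 to 1 m from the base axis. Payload 8.4 kg.
Tool frame: the origin (TCP) lies midway between the tips of the shut fingers; the grasp point (between the pads) lies 19 mm behind it; z points along the fingers, x is the direction in which the jaws open and shut, and the axes are right-handed (so a half turn about z gives the same grasp; the last joint's range is limited). The gripper opens to 85 mm and grips with 20 to 120 N. Pads are 22 mm wide; open, the fingers measure 114 mm over their backs; the gripper's body (76 mm by 85 mm) begins 54 mm behind the grasp point. The pads swing forward as they close: fully open they stand 13 mm farther back than shut.
Start: joints at [1.273, 0.353, 1.633, -0, 1.155, -0.002], TCP at [0.182, 0.598, 0.231] pointing down, gripper open.
Joint ranges: [-2.63, 2.63], [-0.92, 2.1], [0.06, 2.66], [-1.3, 4.44], [0, 2.69], [-3.02, 3.02]. Speed limits (rad/s): [2.22, 2.22, 2.79, 3.14, 3.14, 3.14].

## Interface

Orientations are given as a unit quaternion [w, x, y, z].
In Python, from plant import r, eyes gives the robot as it stands.
- The arm moves only by the tool send_rows, never from a script. Its argument "motion" is text: rows parted by semicolons, each of 6 numbers parted by spaces: the shift along the tool's x, y, z in m, then the turn, a rotation vector about the tool's x, y, z in degrees. In form: dx dy dz rx ry rz; .... A call has 1 to 20 rows; each row is the pose to reach, as a shift and turn from the pose commanded when the call began, along the tool's axes at that moment; what a row does not reach only later rows make up. A row lasts 1/12 s, in which the tool goes at most 41.7 mm and 7.16 degrees, less where a joint would pass 70% of its speed; a pose out of reach is approached as far as the arm can. A call with a gripper value outside its range is refused whole. "grip" is the opening, from -1 (shut) to 1 (fully open), so that 0 is half open, set as the call begins (left out, the last holds). The fingers move at their own pace and stop on an object; "force" is the grip in N (left out, the last holds). Time passes only in rows, so rows that repeat a pose let the fingers close. It gives the time, the measured TCP pose, the force and the opening at its end, in the units of the state.
- r.observe(): the state, without advancing time (a new reading comes with each control period).
- eyes.read_camera(name): name is "scene" or "top"; returns the picture (384x512x3 uint8, red, green, blue); there is no depth.
- eyes.camera_model(name): a dict with "intrinsics" (3x3 intrinsics, pixels), "world_from_camera" (4x4, takes a point from camera to world coordinates). Camera axes: x right, y down, z forward; pixel columns grow to the right and rows downward; lengths in m; the calibration is good to about 2 mm. A picture is of the moment at which its call begins. camera_model takes no time and is no camera call.
- r.sign_off(): hands the job in, once; it reports no verdict.
Trained networks look in the newest picture that a camera, given by its name, has taken for a name from the list of things; names that differ only in an ending like _2 or _b are one class to them, and where a whole thing is asked for, a point or a joint stands for the part that bears it (a point fixed in the world has none). Each returns a list of dicts, best first, with "confidence" (0 to 1); they miss things now and then, are a little off and sometimes report something else, mostly with a low value. They report only what shows in the picture. A call takes as long as a camera call.
- eyes.boxes_of(label, camera): "point" ([column, row] in pixels, amid what is visible of it).
- eyes.regions_of(label, camera): "mask" (384x512 bool, what is visible of it) and "point" ([column, row] in pixels, amid what is visible of it).
- eyes.spot_point(label, camera): "point" ([column, row] in pixels: a listed point, or the origin of a listed thing).
The state is a dict: "time": time; "q": joint angles; "joint_velocities": joint speeds; "tau": joint torques, N m; "tool_pos": TCP position; "orientation": TCP orientation; "wrist_force": force on the tool from outside, world axes, zero at the start; "moment": the same for the moment, N m; "opening": finger opening in m.
Only numpy, scipy, OpenCV 4.12 (cv2) and the standard library are available. Lean on these libraries where they do the work, as an engineer would, in place of code of your own. Each camera call takes 0.05 s, during which the arm holds its last target.

## Task

Change the gas supply over: on the white panel, slide the black selector grip all the way to its end stop on the side of the cylinder that has the regulator and gauge fitted, never to the side of the capped, spent cylinder. Then pull the sprung purge knob straight up to its stop, hold it there for a good second and let it go back down, and only then swing the outlet lever fully over to its other stop, away from the selector. Leave the bottles, the jar and the carton where they are.

Things in the scene. Friction and masses are not known exactly. Their poses are not given: they have to be found in the camera images.
- panel: White gas changeover panel fixed to the bench, 190 (x) x 300 (y) x 50 mm high. Origin at the centre of its underside; +x points away from the robot, from the selector to the knob and lever; +y to the left seen from the robot. In panel coordinates (mm): selector track along x = -60, purge knob at (50, -85), outlet lever pivot at (50, 85), cylinder axes at (30, -225) and (30, 225).
- selector (a joint): Position in m of the selector grip along the panel's y: 0 at the end stop on the panel's -y side, 0.100 at the end stop on its +y side; it starts somewhere in the middle, slides stiffly (about 2.5 N) and stays where it is left.
- selector_top (a point): Centre of the top of the selector grip, a black upright plastic tab 30 mm (panel x) x 14 mm (panel y) standing 40 mm above its track; its top is 100 mm above the bench. Moves along the panel's y. The track is 150 mm long and 36 mm wide, its top 60 mm above the bench; its two end stops are 66 mm high above the bench, at panel y = -66 and +66 mm.
- purge (a joint): Lift in m of the purge knob: 0 down at rest, 0.025 pulled up to its stop. A spring pulls it down with 3 N at rest and 7 N at the stop.
- purge_top (a point): Centre of the top of the purge knob, a round black mushroom knob 32 mm in diameter and 24 mm thick on a 12 mm stem; top 94 mm and head's underside 70 mm above the bench when down. A 34 mm steel collar, 58 mm high above the bench, surrounds the stem. It lifts straight up.
- outlet (a joint): Angle in rad of the outlet lever: 0 leaning toward the selector edge (shut), 1.2 leaning away from it, at the other stop (open). It starts near 0 and stays where it is left (friction 0.08 N m).
- outlet_tip (a point): Centre of the black ball, 22 mm in diameter, at the end of the outlet lever, a 9 mm steel rod 58 mm long from the pivot; the ball centre is 112 mm above the bench at both stops and 122 mm half way.
- outlet_pivot (a point): Pivot of the outlet lever, 64 mm above the bench; the lever turns about the panel's y axis through this point, so its ball travels in the panel's x, 33 mm either side of the pivot.
- cyl_live: The cylinder in use: an aluminium gas cylinder 74 mm in diameter standing fixed in a steel holder 96 mm in diameter, with a steel regulator and a round black gauge on its neck, 311 mm high in all, 150 mm long along panel y at the top. Origin at the centre of its underside. It stands off either end of the panel.
- cyl_spent: The spent cylinder: the same cylinder and holder with only a round white cap on its neck, 266 mm high. Origin at the centre of its underside. It stands off the other end of the panel.
- reagent: Bystander: white reagent bottle 52 mm in diameter, 110 mm high. Origin at the centre of its underside.
- jar: Bystander: amber glass jar 60 mm in diameter, 75 mm high. Origin at the centre of its underside.
- carton: Bystander: cardboard carton 70 x 110 x 50 mm high, behind the panel. Origin at the centre of its underside.
- buffer: Bystander: white bottle with a black cap, 60 mm in diameter, 90 mm high, behind the panel. Origin at the centre of its underside.

How it is judged:
By the outcome, as a careful person would: the job done as asked, in the order asked, and still so for the second after the job is handed in, with the robot touching nothing.
It also fails if it takes over 54 s, if anything falls off the work surface, if the arm or the gripper's body presses on something with over 40 N, if the wrist force passes 120 N, or if a joint passes its speed limit or range.

## Working session

There is one attempt and no reset: what is moved stays moved. The work goes in short steps, Python scripts to look and compute and a tool call to move; the robot and the scene stay as the last step left them, time stands still between calls to the robot, and variables do not carry over. Pictures are saved under pics/ and viewed, and the job is handed in when it is done.

Besides the shell and the picture viewer there is one more tool, called after "Emit:" by a JSON object that holds its "fn" and its "kwargs". send_rows: Moves the arm, as the interface text tells. Its arguments: {"type":"object","properties":{"motion":{"type":"string"},"grip":{"type":"number"},"force":{"type":"number"}},"required":["motion"]}

```bash
mkdir -p pics; ls; python3 - <<'E'
from plant import r, eyes
import cv2
print(r.observe())
for c in ("scene","top"):
    im=eyes.read_camera(c); cv2.imwrite(f"pics/{c}0.png",im[:,:,::-1])
    m=eyes.camera_model(c); print(c,m)
for c in ("scene","top"):
    for l in ("panel","selector_top","purge_top","outlet_tip","outlet_pivot","cyl_live","cyl_spent","reagent","jar","carton","buffer"):
        d=eyes.spot_point(l,c); print(c,l,[(x['point'],x['confidence']) for x in d[:3]])
E
```

```text
pics
{'time': 0.0, 'q': array([ 1.27260051e+00,  3.53644058e-01,  1.63415194e+00,  5.54134707e-06,
        1.15522453e+00, -2.41215371e-03]), 'joint_velocities': array([-0.00011095,  0.00204813,  0.00110537,  0.00034603,  0.0001654 ,
        0.00027085]), 'tau': array([-1.70580974e-03, -6.05277085e+01, -3.42045021e+01, -2.77614117e-04,
        9.84235638e-03,  5.65178368e-06]), 'tool_pos': array([0.18204117, 0.59738394, 0.23055663]), 'orientation': array([ 4.21505529e-04,  8.03582932e-01,  5.95192374e-01, -5.76233887e-04]), 'wrist_force': array([ 0.1125567 , -0.01304317, -0.42936984]), 'moment': array([-0.02702081,  0.0286168 ,  0.02754505]), 'opening': 0.08511397672808958}
scene {'intrinsics': array([[396.67124601,   0.        , 258.69569256],
       [  0.        , 396.67124601, 187.3357486 ],
       [  0.        ,   0.        ,   1.        ]]), 'world_from_camera': array([[-0.02322621,  0.86624287, -0.49908299,  1.01303839],
       [ 0.99967393,  0.0254222 , -0.00239807,  0.04412777],
       [ 0.01061047, -0.49897595, -0.86655087,  0.82956325],
       [ 0.        ,  0.        ,  0.
[... 789 characters left out ...]
228.1], 0.92)]
scene reagent [([300.8, 158.7], 0.51)]
scene jar [([110.3, 187.9], 0.71)]
scene carton [([206.1, 266.4], 0.77)]
scene buffer [([258.6, 256.3], 0.68)]
top panel [([204.0, 243.0], 0.74), ([281.3, 204.3], 0.63)]
top selector_top [([287.2, 225.4], 0.48)]
top purge_top [([314.7, 177.9], 0.57), ([280.3, 208.3], 0.19)]
top outlet_tip [([242.3, 160.9], 0.57), ([250.6, 199.2], 0.53)]
top outlet_pivot [([248.7, 191.6], 0.66), ([253.4, 198.1], 0.49)]
top cyl_live [([201.1, 212.2], 0.89)]
top cyl_spent [([205.0, 245.5], 0.7), ([357.5, 183.0], 0.69)]
top reagent [([206.0, 246.5], 0.51)]
top jar [([365.5, 214.4], 0.83)]
top carton [([287.1, 151.4], 0.85)]
top buffer [([242.2, 158.3], 0.96)]
```

```bash
python3 - <<'E'
import cv2
for c,(x0,x1,y0,y1) in {"scene":(70,350,70,290),"top":(150,420,90,290)}.items():
    im=cv2.imread(f"pics/{c}0.png"); cv2.imwrite(f"pics/{c}0z.png",cv2.resize(im[y0:y1,x0:x1],None,fx=2.8,fy=2.7,interpolation=cv2.INTER_CUBIC) if 0 else cv2.resize(im[y0:y1,x0:x1],None,fx=2.7,fy=2.7,interpolation=cv2.INTER_CUBIC))
E
```

```text
(no output)
```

View pics/scene0z.png

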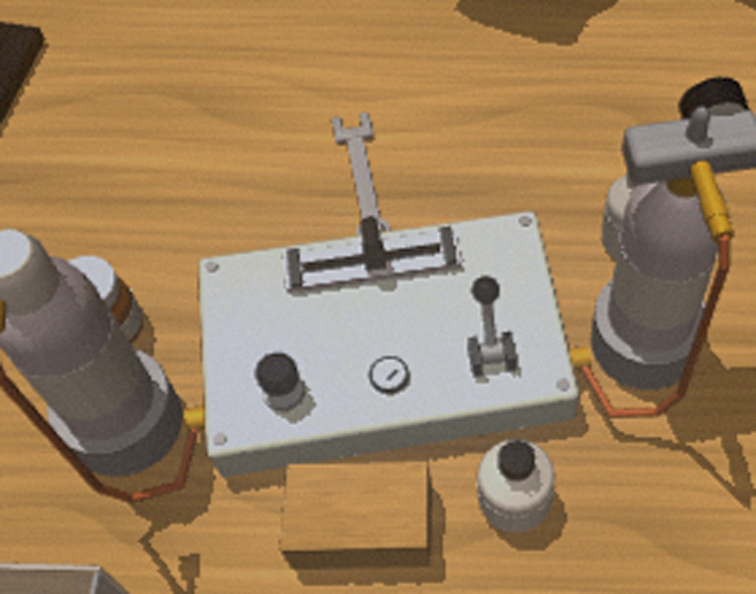

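View pics/top0z.png

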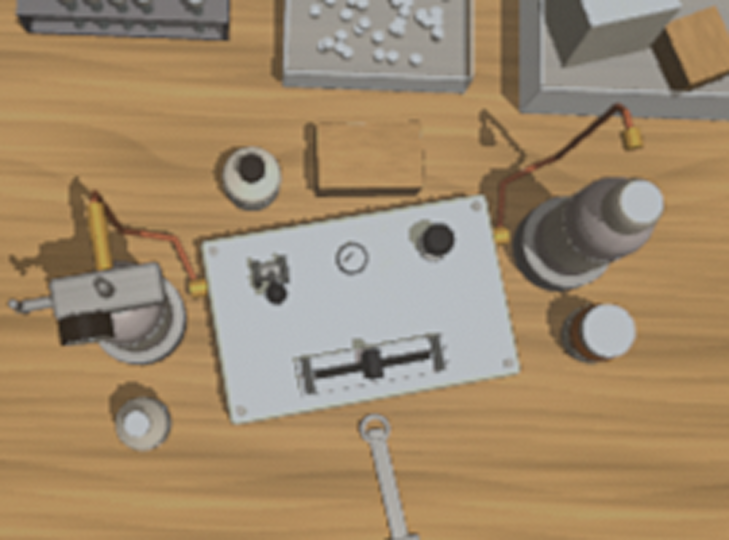

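```bash
cat > h.py <<'E'
import numpy as np, cv2
from scipy.optimize import least_squares
from plant import r, eyes
def proj(P,c):
    m=eyes.camera_model(c);T=np.linalg.inv(m['world_from_camera']);P=np.atleast_2d(P)
    p=P@T[:3,:3].T+T[:3,3]; p=p@m['intrinsics'].T; return p[:,:2]/p[:,2:]
def world(P,x):
    P=np.atleast_2d(P)/1000.; c,s=np.cos(x[2]),np.sin(x[2])
    return np.c_[x[0]+c*P[:,0]-s*P[:,1], x[1]+s*P[:,0]+c*P[:,1], P[:,2]]
E
python3 - <<'E'
from h import *
C=[(95,150,50),(95,-150,50),(-95,-150,50),(-95,150,50),(50,-85,94),(17,85,112)]
top=np.array([(200,240),(487,197),(520,370),(235,423),(437,238),(276,293)])/2.7+[150,90]
sc=np.array([(577,387),(207,457),(200,262),(530,213),(277,368),(486,290)])/2.7+[70,70]
def f(x):
    W=world(C,x); return np.r_[(proj(W,'top')-top).ravel(),(proj(W,'scene')-sc).ravel()]
s=least_squares(f,[.45,0,.1],loss='soft_l1'); print(s.x,np.round(s.fun.reshape(-1,2),1))
x=s.x
def g(q): # selector
    W=world([(-60,q[0],100)],x); return np.r_[(proj(W,'top')[0]-qt),(proj(W,'scene')[0]-qs)]
np.save('panel.npy',x)
for n,P in dict(sel0=(-60,0,100),knob=(50,-85,94),ball=(17,85,112),piv=(50,85,64),cylp=(30,225,0),cylm=(30,-225,0),stopp=(-60,66,66)).items(): print(n,world([P],x))
# overlay
box=[(a,b,50) for a,b in((95,150),(95,-150),(-95,-150),(-95,150))]
for c,(x0,x1,y0,y1) in {"scene":(70,350,70,290),"top":(150,420,90,290)}.items():
    im=cv2.resize(cv2.imread(f"pics/{c}0.png")[y0:y1,x0:x1],None,fx=2.7,fy=2.7,interpolation=cv2.INTER_CUBIC)
    p=lambda P:((proj(world(P,x),c)-[x0,y0]+.5)*2.7).astype(int)
    cv2.polylines(im,[p(box)],True,(0,0,255),1)
    for q in p([(50,-85,94),(17,85,112),(50,85,64),(-60,66,66),(-60,-66,66),(-60,0,100),(-60,0,60)]): cv2.circle(im,tuple(map(int,q)),3,(0,255,0),-1)
    # selector y scan at top
    for yy in range(-50,51,10): cv2.circle(im,tuple(map(int,p([(-60,yy,100)])[0])),1,(255,0,255),-1)
    cv2.imwrite(f"pics/{c}0o.png",im)
E
```

```text
[ 0.57299193 -0.0651166   0.20895386] [[-0.8 -0.5]
 [-1.2 -3.1]
 [ 0.6 -0.2]
 [-1.8  0.1]
 [ 0.5 -1.2]
 [-0.2  1. ]
 [ 1.5  2.8]
 [-0.8  0. ]
 [-1.9 -2.3]
 [ 1.8 -2.7]
 [-1.  -0.3]
 [-0.7 -1.7]]
sel0 [[ 0.51429703 -0.0775628   0.1       ]]
knob [[ 0.63953647 -0.13789589  0.094     ]]
ball [[0.57199004 0.02156094 0.112     ]]
piv [[0.60427224 0.02840635 0.064     ]]
cylp [[0.55566615 0.1612124  0.        ]]
cylm [[ 0.64901263 -0.27899941  0.        ]]
stopp [[ 0.50060621 -0.0129984   0.066     ]]
```

View pics/scene0o.png

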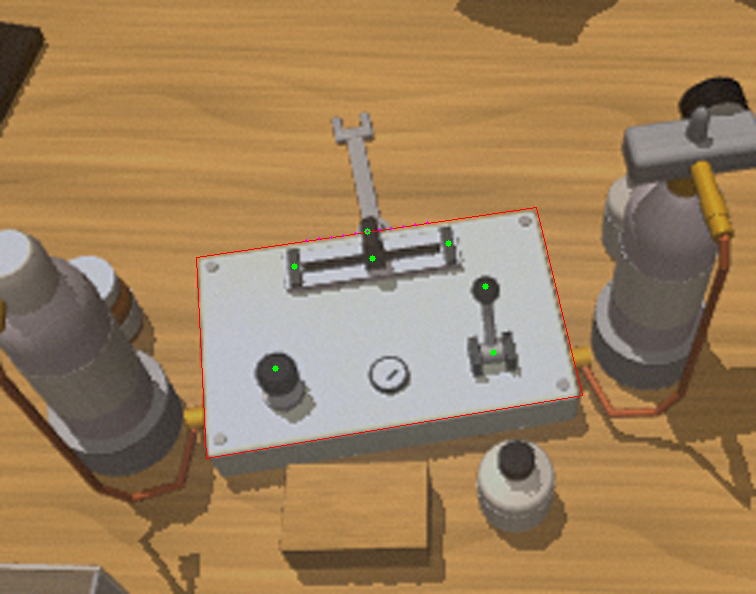

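View pics/top0o.png

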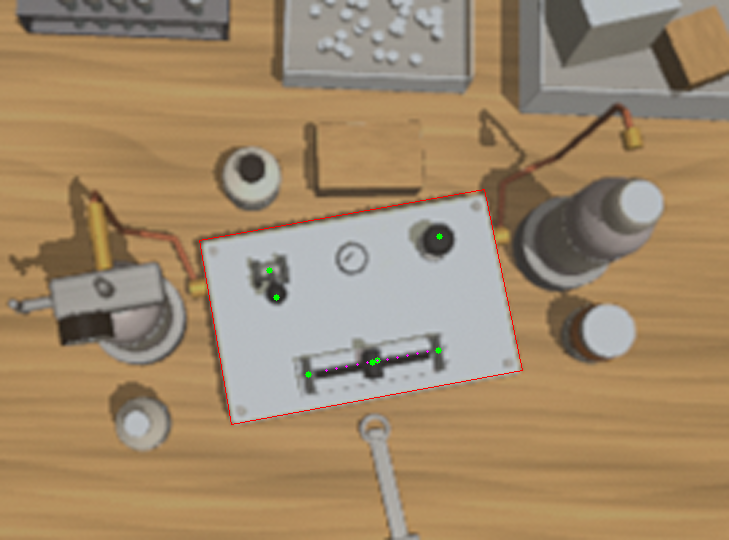

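```bash
python3 - <<'E'
from h import *
A=lambda L,o:(np.array(L)+.5)/2.7-.5+o
top=A([(437,238),(276,293),(308,374),(438,352),(213,251),(476,206),(508,363),(241,410),(373,362)],[150,90])
sc =A([(277,367),(486,290),(293,268),(448,246),(563,384),(220,439),(211,267),(525,221),(371,224)],[70,70])
def f(x):
    a,b=x[4],x[5]
    C=[(50,-85,94),(17,85,112),(-60,66,66),(-60,-66,66),(a,b,51),(a,-b,51),(-a,-b,51),(-a,b,51),(-60,x[3],100)]
    D=[(50,-85,94),(17,85,112),(-60,-66,66),(-60,66,66)]+C[4:]
    return np.r_[(proj(world(C,x),'top')-top).ravel(),(proj(world(D,x),'scene')-sc).ravel()]
s=least_squares(f,[.45,0,.1,0,85,140],x_scale=[.1,.1,.1,10,10,10],loss='soft_l1'); print(s.x,'\n',np.round(s.fun.reshape(-1,2),1))
np.save('panel.npy',s.x)
E
cat >> h.py <<'E'
from scipy.spatial.transform import Rotation as R
def tgt(px,py,z,x=None):
    """TCP target at panel px,py mm, height z mm, tool x=-panel y, tool y=-panel x, z down -> shift,turn in tool frame"""
    x=np.load('panel.npy') if x is None else x
    return tgtw(world([(px,py,z)],x)[0],x[2])
def tgtw(p,yaw):
    o=r.observe(); q=o['orientation']; Rc=R.from_quat([q[1],q[2],q[3],q[0]])
    c,s_=np.cos(yaw),np.sin(yaw)
    Rt=R.from_matrix(np.array([[s_,-c,0],[-c,-s_,0],[0,0,-1]]))
    d=Rc.inv().apply(np.array(p)-o['tool_pos']); rv=(Rc.inv()*Rt).as_rotvec(degrees=True)
    return np.round(d,4),np.round(rv,2)
def topanel():
    x=np.load('panel.npy'); o=r.observe(); c,s=np.cos(x[2]),np.sin(x[2]); d=o['tool_pos']-[x[0],x[1],0]
    return np.round(1000*np.array([c*d[0]+s*d[1],-s*d[0]+c*d[1],d[2]]),1)
E
python3 - <<'E'
from h import *
x=np.load('panel.npy')
print(tgtw([.33,.2,.3],x[2]),tgt(-60,x[3],170))
E
```

```text
[ 5.72697637e-01 -6.50566544e-02  2.04171509e-01  3.27382589e+00
  8.18068336e+01  1.37552522e+02] 
 [[ 0.9 -0.7]
 [ 0.1  1.3]
 [-0.2 -0. ]
 [-0.3 -0.4]
 [ 0.1 -0.6]
 [-0.  -0.6]
 [-0.1 -0.9]
 [-0.2 -0.6]
 [ 0.1 -0.2]
 [-0.8  0.1]
 [-0.4 -1.3]
 [ 0.4 -1.1]
 [ 0.2 -1.3]
 [ 0.1 -0.2]
 [ 0.1 -0.2]
 [ 0.1 -0.5]
 [ 0.2 -0.3]
 [ 0.2  2.4]]
(array([-0.3375,  0.2574, -0.0687]), array([  0.  ,   0.  , 151.35])) (array([-0.5462,  0.5126,  0.0613]), array([  0.  ,   0.  , 151.35]))
```

Emit:
{"fn": "send_rows", "kwargs": {"motion": "-.34 .26 -.07 0 0 80; -.34 .26 -.07 0 0 80; -.34 .26 -.07 0 0 80; -.34 .26 -.07 0 0 80; -.34 .26 -.07 0 0 80; -.34 .26 -.07 0 0 80; -.34 .26 -.07 0 0 80; -.34 .26 -.07 0 0 80; -.34 .26 -.07 0 0 80; -.34 .26 -.07 0 0 80; -.34 .26 -.07 0 0 80; -.34 .26 -.07 0 0 80; -.546 .513 .03 0 0 151; -.546 .513 .03 0 0 151; -.546 .513 .03 0 0 151; -.546 .513 .03 0 0 151; -.546 .513 .03 0 0 151; -.546 .513 .03 0 0 151; -.546 .513 .03 0 0 151; -.546 .513 .03 0 0 151", "grip": 0.1, "force": 25}}

```text
time: 2.87
tool_pos: [0.5106, -0.0688, 0.2028]
orientation: [-0.0, 0.846, -0.534, 0.0]
wrist_force: [0.3, 0.7, 0.7]
opening: 0.0467
```

```bash
python3 - <<'E'
from h import *
x=np.load('panel.npy')
o=r.observe();print(o['time'],o['q'],o['wrist_force'],o['opening'],topanel(),tgt(-60,x[3],120),tgt(-60,x[3],72))
E
```

```text
2.8667 [-1.37153612e-01  2.14108519e-01  1.89494614e+00  4.69298748e-04
  1.03232723e+00  9.88258605e-01] [0.31327436 0.65952582 0.74072217] 0.046689739681895895 [-61.6   8.9 202.8] (array([ 0.0059, -0.0002,  0.0828]), array([-0.02,  0.02, 13.81])) (array([ 5.900e-03, -1.000e-04,  1.308e-01]), array([-0.02,  0.02, 13.81]))
```

Emit:
{"fn": "send_rows", "kwargs": {"motion": "0.006 0 0.06 0 0 13.8; 0.006 0 0.06 0 0 13.8; 0.006 0 0.06 0 0 13.8; 0.006 0 0.06 0 0 13.8; 0.006 0 0.06 0 0 13.8; 0.006 0 0.06 0 0 13.8; 0.006 0 0.06 0 0 13.8"}}

```text
time: 3.45
tool_pos: [0.5132, -0.0726, 0.1453]
orientation: [-0.001, 0.778, -0.628, 0.001]
wrist_force: [-0.2, 0.1, -0.9]
opening: 0.047
```

```bash
python3 - <<'E'
from h import *
x=np.load('panel.npy')
for c,(x0,x1,y0,y1) in {"scene":(130,270,120,230),"top":(210,350,150,260)}.items():
    im=eyes.read_camera(c)[:,:,::-1]; cv2.imwrite(f"pics/{c}1.png",cv2.resize(im[y0:y1,x0:x1],None,fx=5,fy=5,interpolation=cv2.INTER_CUBIC))
o=r.observe();print(o['time'],o['q'],o['wrist_force'],o['opening'],topanel(),tgt(-60,x[3],120),tgt(-60,x[3],72))
E
```

```text
3.55 [-1.43929712e-01  2.92363806e-01  1.94177046e+00  3.09628321e-05
  9.05291345e-01  1.21643937e+00] [ 0.77143267 -0.24780805  0.22059865] 0.04684911200396965 [-60.2   4.6 144.8] (array([ 0.0013, -0.0002,  0.0248]), array([-0.12, -0.04,  0.36])) (array([ 0.0012, -0.0001,  0.0728]), array([-0.12, -0.04,  0.36]))
```

View pics/scene1.png

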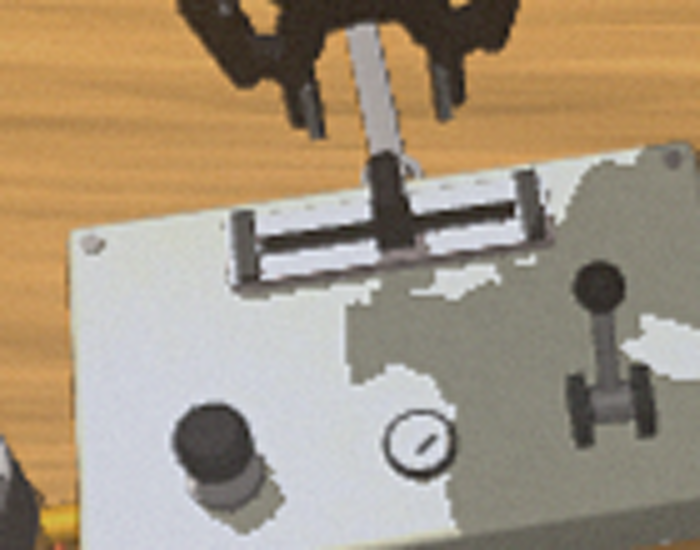

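View pics/top1.png

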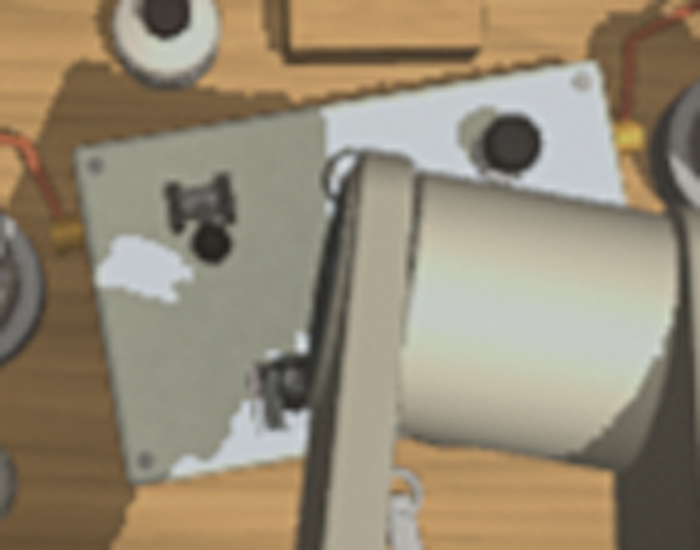

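Emit:
{"fn": "send_rows", "kwargs": {"motion": "0.001 0 0.04 0 0 0.3; 0.001 0 0.06 0 0 0.3; 0.001 0 0.073 0 0 0.3; 0.001 0 0.073 0 0 0.3; 0.001 0 0.073 0 0 0.3; 0.001 0 0.073 0 0 0.3"}}

```text
time: 4.05
tool_pos: [0.5132, -0.0741, 0.0717]
orientation: [-0.0, 0.775, -0.631, 0.001]
wrist_force: [0.5, -0.7, -0.2]
opening: 0.0468
```

```bash
python3 - <<'E'
from h import *
for c in ("scene","top"):
    im=eyes.read_camera(c)[:,:,::-1]; cv2.imwrite(f"pics/{c}2.png",cv2.resize(im,None,fx=1.5,fy=1.5,interpolation=cv2.INTER_CUBIC))
o=r.observe();print(o['time'],o['wrist_force'],o['opening'],topanel())
E
```

```text
4.15 [0.20887893 0.00482214 0.11725927] 0.04674450055080864 [-59.9   3.1  71.9]
```

View pics/scene2.png

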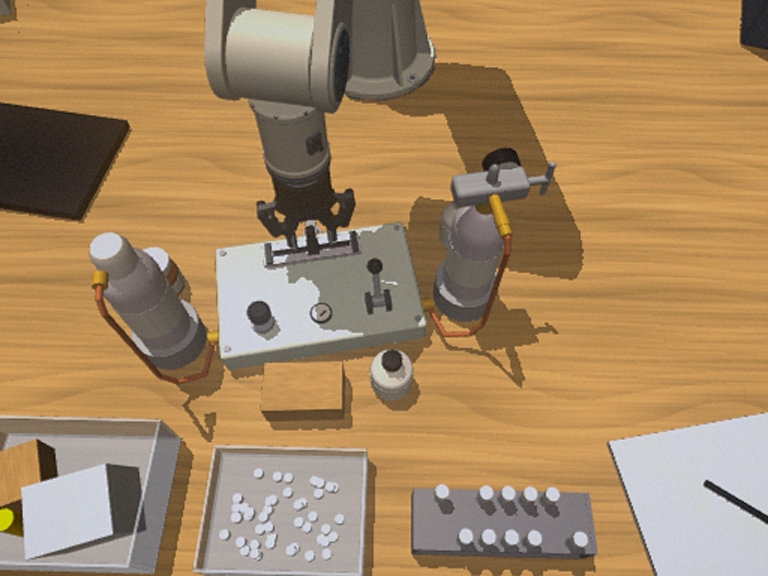

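View pics/top2.png

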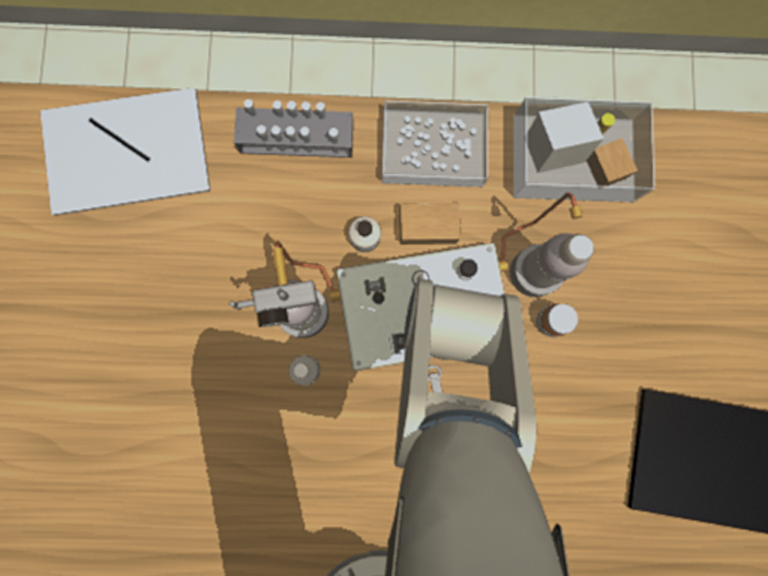

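Emit:
{"fn": "send_rows", "kwargs": {"motion": "0 0 0 0 0 0; 0 0 0 0 0 0; 0 0 0 0 0 0; 0 0 0 0 0 0; 0 0 0 0 0 0; 0 0 0 0 0 0", "grip": -1, "force": 25}}

```text
time: 4.65
tool_pos: [0.5128, -0.0742, 0.0713]
orientation: [-0.0, 0.775, -0.632, 0.0]
wrist_force: [-0.9, -0.6, 7.1]
opening: 0.0138
```

Emit:
{"fn": "send_rows", "kwargs": {"motion": "-0.005 0 0 0 0 0; -0.012 0 0 0 0 0; -0.019 0 0 0 0 0; -0.026 0 0 0 0 0; -0.033 0 0 0 0 0; -0.038 0 0 0 0 0; -0.041 0 0 0 0 0; -0.043 0 0 0 0 0; -0.044 0 0 0 0 0; -0.044 0 0 0 0 0"}}

```text
time: 5.48
tool_pos: [0.5038, -0.031, 0.0712]
orientation: [-0.0, 0.775, -0.632, 0.0]
wrist_force: [-1.4, 0.3, 6.8]
opening: 0.0133
```

```bash
python3 - <<'E'
from h import *
o=r.observe();print(o['time'],o['wrist_force'],o['opening'],topanel())
E
```

```text
5.4833 [-1.41258861  0.33369205  6.83662826] 0.013322624207400826 [-60.6  47.3  71.2]
```

Continue in small steps until the stop shows in the force.

Emit:
{"fn": "send_rows", "kwargs": {"motion": "-0.001 0 0 0 0 0; -0.002 0 0 0 0 0; -0.003 0 0 0 0 0; -0.004 0 0 0 0 0; -0.005 0 0 0 0 0; -0.005 0 0 0 0 0; -0.005 0 0 0 0 0"}}

```text
time: 6.07
tool_pos: [0.5032, -0.028, 0.0713]
orientation: [0.001, 0.776, -0.631, 0.002]
wrist_force: [-0.8, -13.7, 4.9]
opening: 0.0135
```

```bash
python3 - <<'E'
from h import *
o=r.observe();print(o['time'],o['wrist_force'],o['opening'],topanel())
E
```

```text
6.0667 [ -0.79882811 -13.67034441   4.85865221] 0.013461293481346297 [-60.5  50.3  71.3]
```

Emit:
{"fn": "send_rows", "kwargs": {"motion": "0.001 0 0 0 0 0; 0.001 0 0 0 0 0; 0.001 0 0 0 0 0; 0.001 0 0 0 0 0; 0.001 0 -0.03 0 0 0; 0.001 0 -0.07 0 0 0; 0.001 0 -0.08 0 0 0; 0.001 0 -0.08 0 0 0", "grip": 0.1}}

```text
time: 6.73
tool_pos: [0.505, -0.027, 0.1538]
orientation: [-0.002, 0.775, -0.632, 0.002]
wrist_force: [0.7, 0.3, -0.6]
opening: 0.0474
```

```bash
python3 - <<'E'
from h import *
o=r.observe();print(o['time'],o['wrist_force'],o['opening'],topanel(),tgt(50,-85,130),tgt(50,-85,65))
E
```

```text
6.7333 [ 0.71779864  0.29859102 -0.64904859] 0.04737889268237273 [-58.6  51.  153.8] (array([ 0.136 , -0.1085,  0.0246]), array([-0.34, -0.08, -0.03])) (array([ 0.1359, -0.1081,  0.0896]), array([-0.34, -0.08, -0.03]))
```

Emit:
{"fn": "send_rows", "kwargs": {"motion": "0.03 -0.024 0 0 0 0; 0.06 -0.048 0 0 0 0; 0.09 -0.072 0.01 0 0 0; 0.115 -0.092 0.018 0 0 0; 0.13 -0.104 0.02 0 0 0; 0.136 -0.108 0.02 0 0 0; 0.136 -0.108 0.02 0 0 0; 0.136 -0.108 0.02 0 0 0", "grip": 0.4}}

```text
time: 7.4
tool_pos: [0.6347, -0.1379, 0.1296]
orientation: [0.0, 0.775, -0.632, -0.001]
wrist_force: [-0.6, 1.1, -0.4]
opening: 0.0596
```

```bash
python3 - <<'E'
from h import *
for c,(x0,x1,y0,y1) in {"scene":(110,310,90,250),"top":(190,390,120,280)}.items():
    im=eyes.read_camera(c)[:,:,::-1]; cv2.imwrite(f"pics/{c}3.png",cv2.resize(im[y0:y1,x0:x1],None,fx=3.7,fy=3.7,interpolation=cv2.INTER_CUBIC))
o=r.observe();print(o['time'],o['wrist_force'],o['opening'],topanel(),tgt(50,-85,130),tgt(50,-85,65))
print(proj(world([(-60,50,100),(-60,50,60)],np.load('panel.npy')),'scene'))
E
```

```text
7.5 [-0.22386626 -0.58403698 -0.49999445] 0.05973097754245424 [ 46.  -83.4 130.4] (array([ 0.0016, -0.004 ,  0.0004]), array([ 0.06,  0.04, -0.01])) (array([ 0.0016, -0.004 ,  0.0654]), array([ 0.06,  0.04, -0.01]))
[[228.14500453 152.02137811]
 [229.1117928  161.94469419]]
```

View pics/scene3.png

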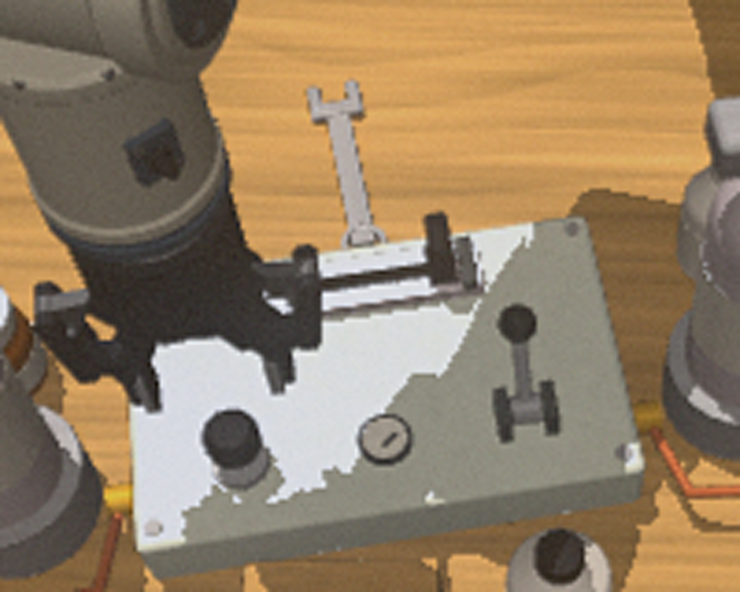

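View pics/top3.png

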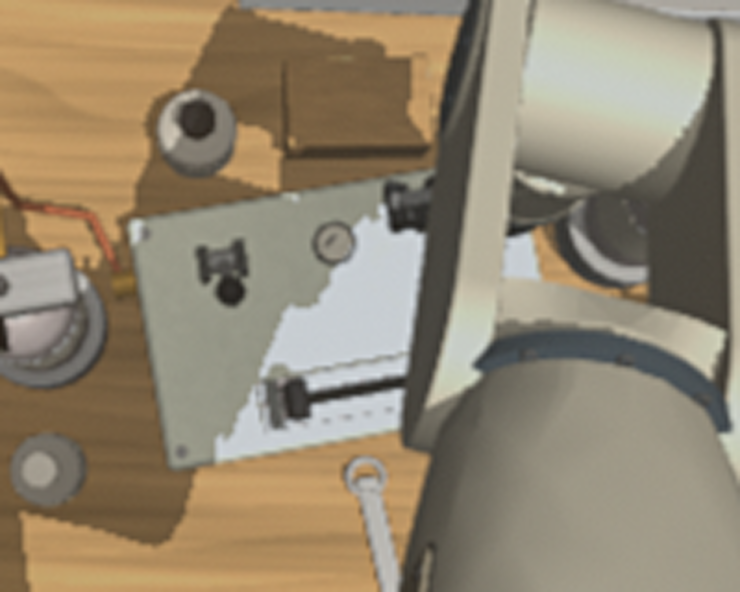

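Emit:
{"fn": "send_rows", "kwargs": {"motion": "0.0015 -0.004 0.02 0 0 0; 0.0015 -0.004 0.04 0 0 0; 0.0015 -0.004 0.055 0 0 0; 0.0015 -0.004 0.065 0 0 0; 0.0015 -0.004 0.067 0 0 0; 0.0015 -0.004 0.067 0 0 0; 0.0015 -0.004 0.067 0 0 0"}}

```text
time: 8.08
tool_pos: [0.6405, -0.1389, 0.0645]
orientation: [-0.0, 0.775, -0.632, 0.0]
wrist_force: [0.6, -0.6, -0.2]
opening: 0.0594
```

```bash
python3 - <<'E'
from h import *
for c,(x0,x1,y0,y1) in {"scene":(110,250,130,240)}.items():
    im=eyes.read_camera(c)[:,:,::-1]; cv2.imwrite(f"pics/{c}4.png",cv2.resize(im[y0:y1,x0:x1],None,fx=5,fy=5,interpolation=cv2.INTER_CUBIC))
o=r.observe();print(o['time'],o['wrist_force'],o['opening'],topanel())
E
```

```text
8.1333 [0.31912322 1.27144611 0.52089464] 0.059551261567571054 [ 51.6 -86.2  64.8]
```

View pics/scene4.png

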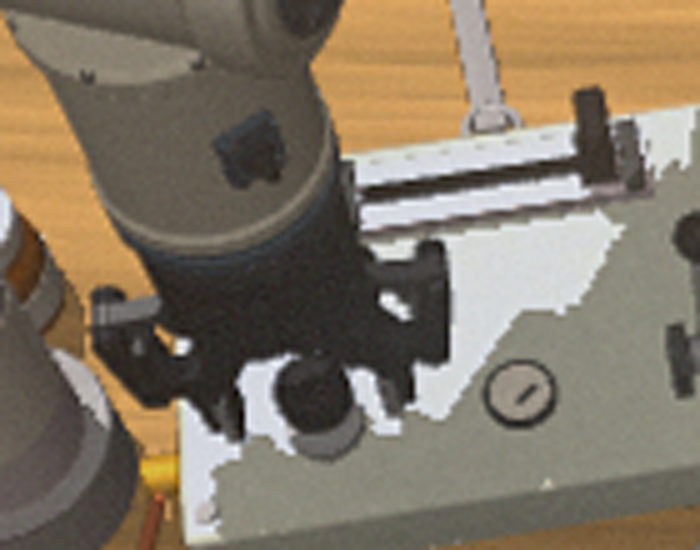

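Emit:
{"fn": "send_rows", "kwargs": {"motion": "0 0.001 0.002 0 0 0; 0 0.001 0.002 0 0 0; 0 0.001 0.002 0 0 0; 0 0.001 0.002 0 0 0; 0 0.001 0.002 0 0 0; 0 0.001 0.002 0 0 0; 0 0.001 0.002 0 0 0; 0 0.001 0.002 0 0 0", "grip": -1, "force": 50}}

```text
time: 8.8
tool_pos: [0.6391, -0.1383, 0.0626]
orientation: [-0.001, 0.775, -0.632, -0.0]
wrist_force: [-3.3, 6.7, 8.1]
opening: 0.0301
```

```bash
python3 - <<'E'
from h import *
o=r.observe();print(o['time'],o['wrist_force'],o['moment'],o['opening'],topanel())
E
```

```text
8.8 [-3.26869277  6.71953161  8.07542878] [0.88145176 0.46929414 0.00498969] 0.030130414231056186 [ 50.1 -85.2  62.6]
```

Emit:
{"fn": "send_rows", "kwargs": {"motion": "0 0 -0.004 0 0 0; 0 0 -0.008 0 0 0; 0 0 -0.012 0 0 0; 0 0 -0.016 0 0 0; 0 0 -0.020 0 0 0; 0 0 -0.022 0 0 0; 0 0 -0.022 0 0 0"}}

```text
time: 9.38
tool_pos: [0.6389, -0.1383, 0.0834]
orientation: [-0.0, 0.775, -0.632, -0.001]
wrist_force: [2.3, 3.6, -6.7]
opening: 0.0301
```

```bash
python3 - <<'E'
from h import *
o=r.observe();print(o['time'],o['wrist_force'],o['moment'],o['opening'],topanel())
E
```

```text
9.3833 [ 2.26678237  3.62680027 -6.69712055] [ 0.81697645 -0.26589162 -0.04914024] 0.030072774000393217 [ 50.  -85.1  83.4]
```

Emit:
{"fn": "send_rows", "kwargs": {"motion": "0 0 -0.002 0 0 0; 0 0 -0.004 0 0 0; 0 0 -0.005 0 0 0; 0 0 -0.006 0 0 0; 0 0 -0.007 0 0 0; 0 0 -0.007 0 0 0; 0 0 -0.007 0 0 0"}}

```text
time: 9.97
tool_pos: [0.6387, -0.1382, 0.088]
orientation: [-0.0, 0.775, -0.632, -0.001]
wrist_force: [8.8, 3.8, -22.5]
opening: 0.0297
```

```bash
python3 - <<'E'
from h import *
im=eyes.read_camera("scene")[130:240,110:250,::-1]; cv2.imwrite(f"pics/scene5.png",cv2.resize(im,None,fx=5,fy=5,interpolation=cv2.INTER_CUBIC))
o=r.observe();print(o['time'],o['wrist_force'],o['moment'],o['opening'],topanel())
E
```

```text
10.0167 [  8.36518267   2.60698394 -24.26770138] [ 0.47967377 -1.34730191  0.01826099] 0.0296708572365778 [ 49.8 -85.   88. ]
```

View pics/scene5.png

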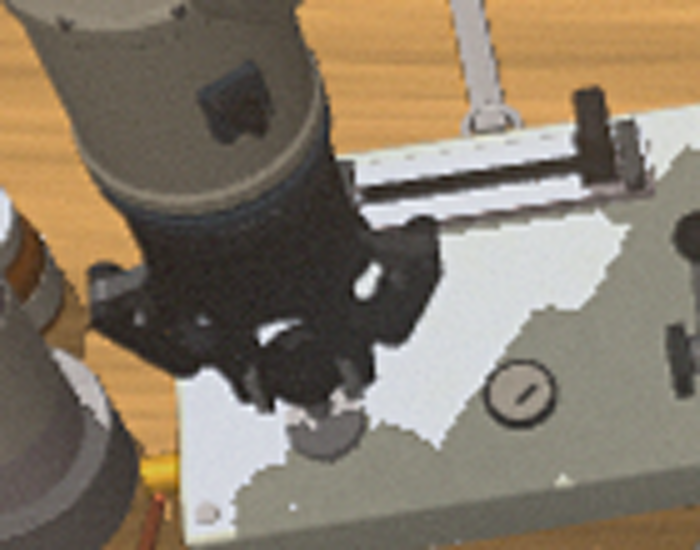

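Emit:
{"fn": "send_rows", "kwargs": {"motion": "0 0 0 0 0 0; 0 0 0 0 0 0; 0 0 0 0 0 0; 0 0 0 0 0 0; 0 0 0 0 0 0; 0 0 0 0 0 0; 0 0 0 0 0 0; 0 0 0 0 0 0; 0 0 0 0 0 0; 0 0 0 0 0 0; 0 0 0 0 0 0; 0 0 0 0 0 0; 0 0 0 0 0 0; 0 0 0 0 0 0; 0 0 0 0 0 0; 0 0 0 0 0 0; 0 0 0 0 0 0; 0 0 0 0 0 0; 0 0 0 0 0 0; 0 0 0 0 0 0"}}

```text
time: 11.68
tool_pos: [0.6388, -0.1382, 0.088]
orientation: [-0.0, 0.775, -0.632, -0.001]
wrist_force: [8.2, 3.7, -23.5]
opening: 0.0295
```

```bash
python3 - <<'E'
from h import *
o=r.observe();print(o['time'],o['wrist_force'],o['opening'],topanel())
E
```

```text
11.6833 [  8.23305479   3.73203164 -23.45626694] 0.029522422004478743 [ 49.8 -85.   88. ]
```

Emit:
{"fn": "send_rows", "kwargs": {"motion": "0 0 0.006 0 0 0; 0 0 0.012 0 0 0; 0 0 0.018 0 0 0; 0 0 0.023 0 0 0; 0 0 0.026 0 0 0; 0 0 0.028 0 0 0; 0 0 0.028 0 0 0; 0 0 0.028 0 0 0"}}

```text
time: 12.35
tool_pos: [0.639, -0.1383, 0.0627]
orientation: [-0.0, 0.775, -0.632, -0.001]
wrist_force: [0.0, 5.7, 0.3]
opening: 0.0299
```

Emit:
{"fn": "send_rows", "kwargs": {"motion": "0 0 0 0 0 0; 0 0 0 0 0 0; 0 0 0 0 0 0; 0 0 0 0 0 0; 0 0 0 0 0 0; 0 0 -0.02 0 0 0; 0 0 -0.05 0 0 0; 0 0 -0.09 0 0 0; 0 0 -0.09 0 0 0; 0 0 -0.09 0 0 0", "grip": 0.4}}

```text
time: 13.18
tool_pos: [0.641, -0.1398, 0.1555]
orientation: [-0.001, 0.775, -0.632, 0.002]
wrist_force: [-0.8, -0.1, -0.6]
opening: 0.06
```

```bash
python3 - <<'E'
from h import *
for c,(x0,x1,y0,y1) in {"scene":(110,310,90,250)}.items():
    im=eyes.read_camera(c)[:,:,::-1]; cv2.imwrite(f"pics/{c}6.png",cv2.resize(im[y0:y1,x0:x1],None,fx=3.7,fy=3.7,interpolation=cv2.INTER_CUBIC))
o=r.observe();print(o['time'],o['wrist_force'],o['opening'],topanel(),tgt(-30,80,150),tgt(-20,80,107))
E
```

```text
13.2333 [ 0.19759766  0.39357536 -0.03215881] 0.06002514972896485 [ 50.4 -86.5 153.5] (array([-0.1664,  0.0806,  0.0033]), array([-0.1 , -0.05, -0.05])) (array([-0.1665,  0.0706,  0.0463]), array([-0.1 , -0.05, -0.05]))
```

View pics/scene6.png

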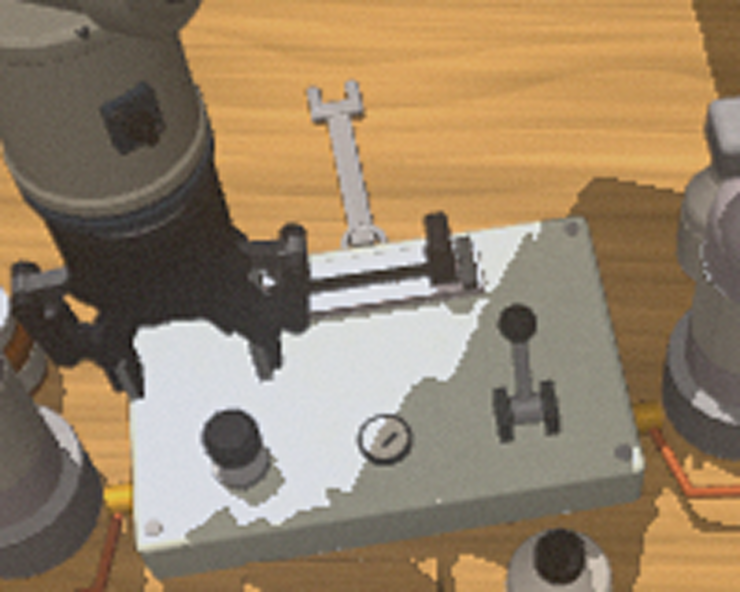

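```bash
python3 - <<'E'
from h import *
x=np.load('panel.npy')
def tri(a,b):
    P=[]
    for c in("scene","top"):
        m=eyes.camera_model(c);P.append(m['intrinsics']@np.linalg.inv(m['world_from_camera'])[:3])
    h=cv2.triangulatePoints(P[0],P[1],np.array(a,float)/1.5,np.array(b,float)/1.5).ravel();w=h[:3]/h[3]
    c,s=np.cos(x[2]),np.sin(x[2]);d=w-[x[0],x[1],0]
    return np.round(w,3),np.round([c*d[0]+s*d[1],-s*d[0]+c*d[1]],3)
print('fork',tri((275,52),(465,322)),tri((232,55),(433,315)),tri((322,55),(503,330)))
print('fork outer +y', tri((345,55),(420,318)), 'outer -y',tri((210,50),(520,330)))
print('reg',tri((456,188),(315,288)),tri((456,200),(316,302)))
E
```

```text
fork (array([ 0.514, -0.078,  0.422]), array([-0.06 , -0.001])) (array([ 0.531, -0.076,  0.438]), array([-0.043, -0.002])) (array([ 0.508, -0.078,  0.425]), array([-0.066,  0.   ]))
fork outer +y (array([ 0.517, -0.015,  0.423]), array([-0.044,  0.06 ])) outer -y (array([ 0.507, -0.147,  0.416]), array([-0.081, -0.067]))
reg (array([0.568, 0.118, 0.279]), array([0.032, 0.18 ])) (array([0.552, 0.121, 0.236]), array([0.017, 0.187]))
```

Emit:
{"fn": "send_rows", "kwargs": {"motion": "-0.025 0.02 0 0 0 0; -0.055 0.045 0 0 0 0; -0.085 0.07 0 0 0 0; -0.115 0.071 0 0 0 0; -0.14 0.071 0 0 0 0; -0.16 0.071 0 0 0 0; -0.168 0.071 0 0 0 0; -0.168 0.071 0 0 0 0; -0.168 0.071 0.01 0 0 0; -0.168 0.071 0.03 0 0 0; -0.168 0.071 0.048 0 0 0; -0.168 0.071 0.052 0 0 0; -0.168 0.071 0.052 0 0 0; -0.168 0.071 0.052 0 0 0", "grip": -1, "force": 25}}

```text
time: 14.4
tool_pos: [0.5358, 0.0101, 0.1003]
orientation: [0.0, 0.775, -0.632, -0.0]
wrist_force: [-0.2, -0.0, 0.2]
opening: 0.0001
```

```bash
python3 - <<'E'
from h import *
for c,(x0,x1,y0,y1) in {"scene":(150,310,90,220),"top":(190,350,120,250)}.items():
    im=eyes.read_camera(c)[:,:,::-1]; cv2.imwrite(f"pics/{c}7.png",cv2.resize(im[y0:y1,x0:x1],None,fx=4.5,fy=4.5,interpolation=cv2.INTER_CUBIC))
o=r.observe();print(o['time'],o['wrist_force'],o['opening'],topanel())
E
```

```text
14.5 [-0.9768326   0.80158785 -0.45867508] -0.00023032350164844232 [-20.3  81.3 101.2]
```

View pics/scene7.png

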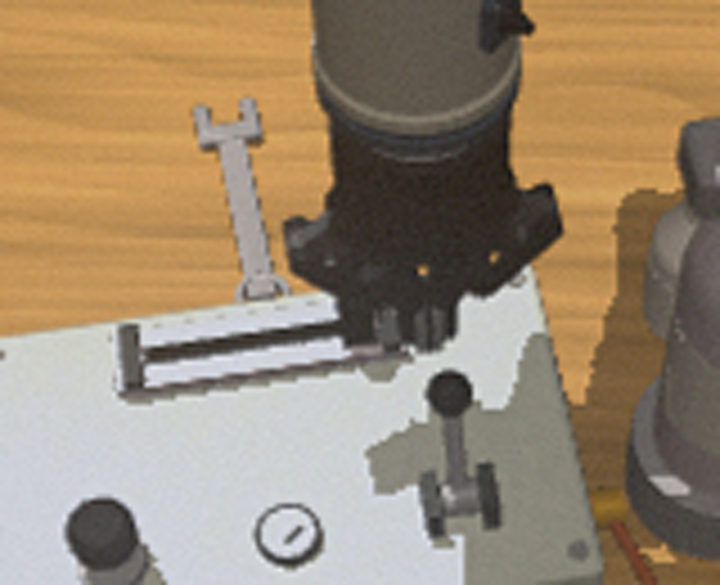

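View pics/top7.png

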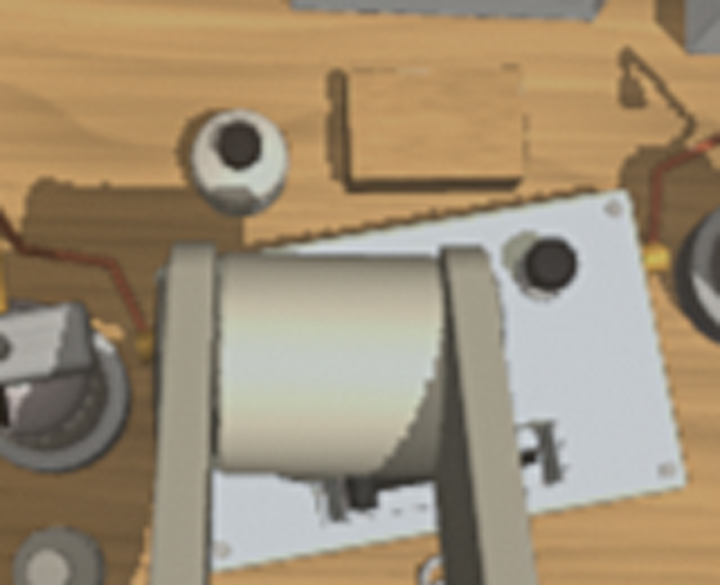

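```bash
python3 - <<'E'
from h import *
x=np.load('panel.npy')
print((proj(world([(-20.3,81.3,101),(-20.3,81.3,120),(17,85,112)],x),'scene')-[150,90]+.5)*4.5)
E
```

```text
[[429.09010147 337.05748406]
 [428.30953306 315.22273818]
 [449.25612864 388.36708282]]
```

Emit:
{"fn": "send_rows", "kwargs": {"motion": "-0.002 -0.008 0.001 0 0 0; -0.002 -0.016 0.001 0 0 0; -0.002 -0.023 0.001 0 0 0; -0.002 -0.03 0.001 0 0 0; -0.002 -0.037 0.001 0 0 0; -0.002 -0.044 0.001 0 0 0; -0.002 -0.051 0.001 0 0 0; -0.002 -0.058 0.001 0 0 0; -0.002 -0.064 0.001 0 0 0; -0.002 -0.069 0.001 0 0 0; -0.002 -0.072 0.001 0 0 0; -0.002 -0.072 0.001 0 0 0"}}

```text
time: 15.5
tool_pos: [0.6063, 0.0275, 0.0994]
orientation: [-0.0, 0.775, -0.632, 0.0]
wrist_force: [-0.1, -0.6, -0.2]
opening: 0.0002
```

```bash
python3 - <<'E'
from h import *
for c,(x0,x1,y0,y1) in {"scene":(150,310,90,220)}.items():
    im=eyes.read_camera(c)[:,:,::-1]; cv2.imwrite(f"pics/{c}8.png",cv2.resize(im[y0:y1,x0:x1],None,fx=4.5,fy=4.5,interpolation=cv2.INTER_CUBIC))
o=r.observe();print(o['time'],o['wrist_force'],o['opening'],topanel())
E
```

```text
15.55 [ 0.14258201  0.60789668 -0.13649287] -0.00019280676828669678 [51.5 83.8 99.5]
```

View pics/scene8.png

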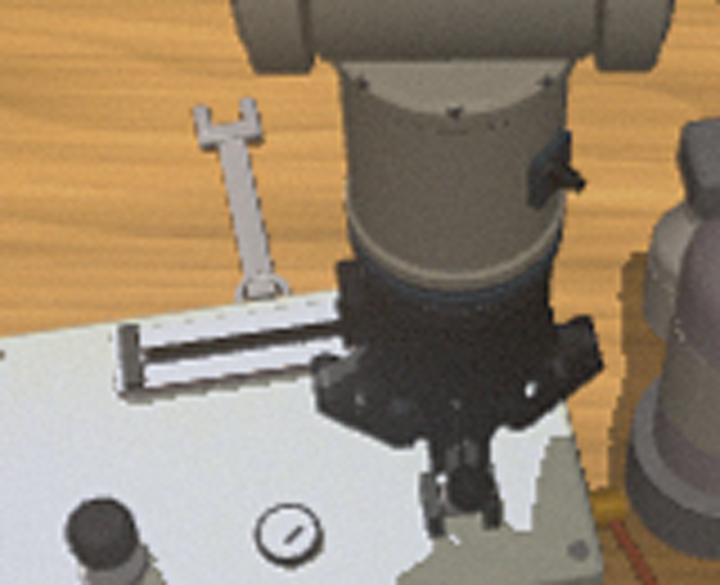

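Emit:
{"fn": "send_rows", "kwargs": {"motion": "0 -0.003 0 0 0 0; 0 -0.006 0 0 0 0; 0 -0.009 0 0 0 0; 0 -0.011 0 0 0 0; 0 -0.012 0 0 0 0; 0 -0.012 0 0 0 0"}}

```text
time: 16.05
tool_pos: [0.615, 0.0294, 0.0992]
orientation: [0.002, 0.775, -0.632, -0.002]
wrist_force: [-10.3, -3.1, 6.8]
opening: -0.0001
```

```bash
python3 - <<'E'
from h import *
x=np.load('panel.npy')
for c,(x0,x1,y0,y1) in {"scene":(150,310,90,220)}.items():
    im=eyes.read_camera(c)[:,:,::-1]; cv2.imwrite(f"pics/{c}9.png",cv2.resize(im[y0:y1,x0:x1],None,fx=4.5,fy=4.5,interpolation=cv2.INTER_CUBIC))
o=r.observe();print(o['time'],o['wrist_force'],o['opening'],topanel())
print((proj(world([(83,85,112),(78,85,115)],x),'scene')-[150,90]+.5)*4.5)
E
```

```text
16.1 [-10.51294509  -2.53026638   6.59751103] -0.0002938991957820143 [60.6 83.9 99.2]
[[473.76061373 510.4785563 ]
 [471.84342145 497.78149808]]
```

View pics/scene9.png

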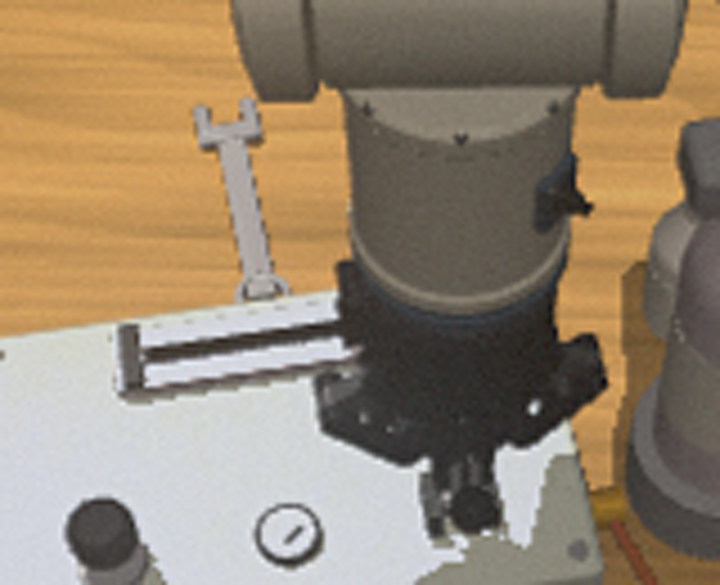

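Emit:
{"fn": "send_rows", "kwargs": {"motion": "0 0.01 0 0 0 0; 0 0.02 0 0 0 0; 0 0.03 -0.01 0 0 0; 0 0.04 -0.04 0 0 0; 0 0.05 -0.08 0 0 0; 0.02 0.08 -0.11 0 0 0; 0.04 0.11 -0.14 0 0 0; 0.06 0.14 -0.17 0 0 0; 0.07 0.17 -0.19 0 0 0; 0.07 0.2 -0.2 0 0 0; 0.07 0.22 -0.2 0 0 0; 0.07 0.22 -0.2 0 0 0; 0.07 0.22 -0.2 0 0 0"}}

```text
time: 17.18
tool_pos: [0.4158, -0.0835, 0.3003]
orientation: [-0.001, 0.775, -0.632, 0.001]
wrist_force: [0.4, -0.3, -0.5]
opening: 0.0
```

```bash
python3 - <<'E'
from h import *
x=np.load('panel.npy')
for c,(x0,x1,y0,y1) in {"scene":(70,350,70,290),"top":(150,420,90,290)}.items():
    im=eyes.read_camera(c)[:,:,::-1]; im=cv2.resize(im[y0:y1,x0:x1],None,fx=2.7,fy=2.7,interpolation=cv2.INTER_CUBIC)
    for q in (proj(world([(83,85,112),(-60,50,100),(50,-85,94)],x),c)-[x0,y0]+.5)*2.7: cv2.circle(im,tuple(map(int,q)),2,(0,255,0),-1)
    cv2.imwrite(f"pics/{c}10.png",im)
o=r.observe();print(o['time'],o['wrist_force'],o['opening'],topanel())
E
```

```text
17.2833 [-0.49222103  0.47008422 -0.19267732] -0.00011785238911748931 [-156.3   13.9  299.7]
```

View pics/scene10.png

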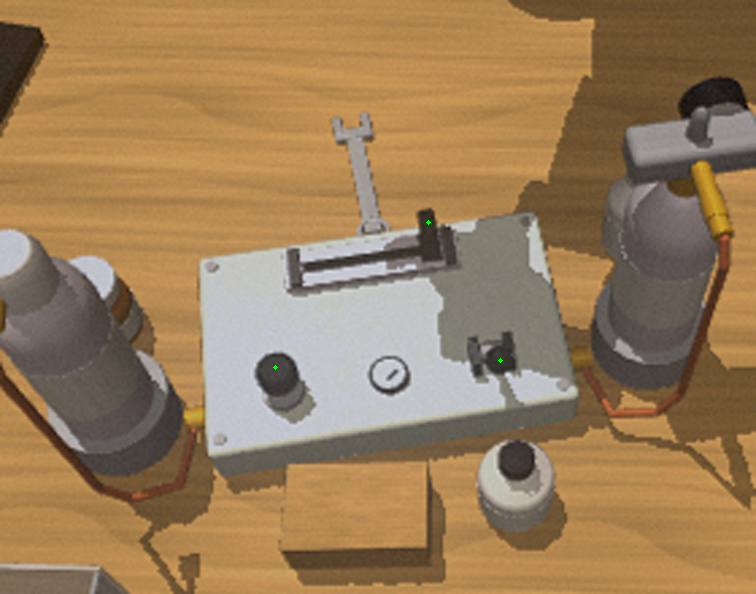

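View pics/top10.png

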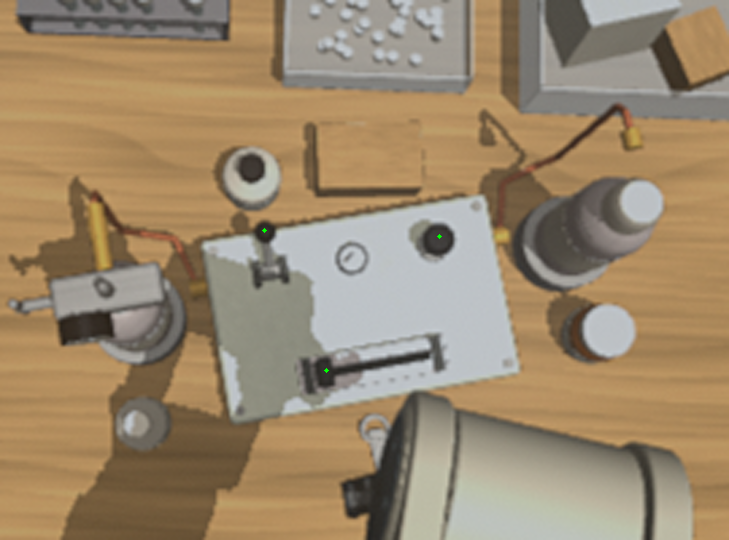

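```bash
python3 -c "
from plant import r
print(r.sign_off())"
```

```text
the job is handed in; nothing more can be done
None
```

I did the changeover in the order asked and handed it in. The last picture was taken at 17.3 s of the 54 s. I got no verdict back.

1. **Selector:** I gripped the tab and slid it to the end stop on the +y side, towards the cylinder with the regulator and gauge. It never went towards the capped cylinder. At the stop the tool stood at panel y = 50.3 mm and the wrist felt about 14 N.
2. **Purge knob:** I lifted it 25.4 mm to its stop, where the force rose to about 24 N. I held it there for about 1.7 s, lowered it to rest and let go.
3. **Outlet lever:** I pushed it over with the shut fingers to its other stop, where the force rose to about 10 N sideways.

**Last checks:** With the arm lifted clear and no force on the wrist, both cameras showed the selector tab, the knob and the lever ball at their expected end positions. The bottles, the jar and the carton looked unmoved. No check failed. The selector's position after release I checked only in the pictures, which are good to a millimetre or two.

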